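# Empty the last pulp punnet and nest it loosely on the stack

## Robot

A 6-joint arm with a two-finger parallel gripper is mounted at the origin on the work surface. World frame = base frame: x ahead of the robot, y to its left, z up, the work surface at z = 0. Lengths are in mm, angles in rad, forces in N, time in s.
With the tool pointing down it reaches from about 325 to 775 mm from the base axis. Payload 5.5 kg.
Tool frame: the origin (TCP) lies at the very end of the fingers, on their centre line; the grasp point (between the pads) lies 19 mm behind it; z points along the fingers, y is the direction in which the jaws open and shut (so a half turn about z gives the same grasp; the last joint's range is limited). The gripper opens to 88 mm and grips with 3 to 60 N. Pads are 20 mm wide; open, the fingers measure 115 mm over their backs; the gripper's body (75 mm by 178 mm) begins 61 mm behind the grasp point.
Start: joints at [1.169, 0.091, 1.231, -0, 1.82, -0.057], TCP at [202.81, 564.699, 222.631] pointing down, gripper open.
Joint ranges: [-2.87, 2.87], [-0.86, 2.18], [0.17, 2.46], [-1.51, 4.65], [0.06, 2.69], [-2.65, 2.65]. Speed limits (rad/s): [2.57, 2.57, 3.01, 3.14, 3.14, 3.14].

## Interface

Orientations are given as a unit quaternion [w, x, y, z].
In Python, from cell import ctrl, capture gives the robot as it stands.
- The arm moves only by the tool jog_arm, never from a script. Its argument "rows" is a list of rows, each an object of numbers: "rx", "ry", "rz": the turn, a rotation vector about the tool's x, y, z normalised to -1 to 1, where 1 is 90 degrees; "x", "y", "z": the shift along the tool's x, y, z normalised to -1 to 1, where 1 is 500 mm; "claw": the opening, from -1 (shut) to 1 (fully open), so that 0 is half open. A call has 1 to 20 rows; each row is the pose to reach, as a shift and turn from the pose commanded when the call began, along the tool's axes at that moment; what a row does not reach only later rows make up. A row lasts 1/12 s, in which the tool goes at most 41.7 mm and 7.16 degrees, less where a joint would pass 70% of its speed; a pose out of reach is approached as far as the arm can. A call with a number of a shift or a turn outside -1 to 1 is refused whole. A call with a gripper value outside its range is refused whole. The fingers move at their own pace and stop on an object; "squeeze" is the grip in N (left out, the last holds). Time passes only in rows, so rows that repeat a pose let the fingers close. It gives the time, the measured TCP pose, the force and the opening at its end, in the units of the state.
- ctrl.state(): the state, without advancing time (a new reading comes with each control period).
- capture(name): name is "scene" or "top"; returns a dict with "frame" (400x640x3 uint8, red, green, blue), "z_map" (400x640 float32, mm along the optical axis (not along the pixel's ray), 0 where there is no reading), "fx", "fy", "cx", "cy" (pixels), "eye" and "attitude" of the camera in the world. Camera axes: x right, y up, looking along -z (the intrinsics and any distortion apply to the point x, -y, -z); pixel columns grow to the right and rows downward; lengths in mm; the calibration is good to about 2 mm. A picture is of the moment at which its call begins.
- ctrl.hand_in(): hands the job in, once; it reports no verdict.
The state is a dict: "time_s": time; "joint_positions": joint angles; "dq": joint speeds; "joint_efforts": joint torques, N m; "eef_pos": TCP position; "eef_rot": TCP orientation; "force": force on the tool from outside, world axes, zero at the start; "wrist_torque": the same for the moment, N m; "finger_gap": finger opening in mm.
Only numpy, scipy, OpenCV 4.12 (cv2) and the standard library are available. Lean on these libraries where they do the work, as an engineer would, in place of code of your own. Each camera call takes 0.05 s, during which the arm holds its last target. There are 200 camera calls.

## Task

Clear the last egg punnet off the packing table: first set the egg that is still in it gently into a free hollow of the blue egg tray, pointed end down as it stands now, and never put it down on the table. Then nest the emptied punnet, lined up and level, in the top of the stack of empty punnets: lower it in (do not drop it) until it just sits home all round, without pushing it down hard, or it jams and nobody can pull it out again. Leave the other things on the table where they are.

Things in the scene. Friction and masses are not known exactly. Their poses are not given: they have to be found in the camera images.
- egg_mid (a point): The loose brown egg, 57 mm tall, 43 mm thick at its widest (4 mm above this point), 60 g. It stands pointed end down in the middle hollow of the single grey punnet, its top 12 mm above the rim. Point: on its axis, half-way up; z up through the blunt end. In the punnet fingers have room only at the egg's two sides along the punnet's long (x) axis, about 45 mm each, not beside the long walls.
- punnet_mid (a point): The single grey moulded-pulp punnet that holds the egg: a tapered oblong trough 48 mm high, about 25 g. Point: its centre, 24 mm above its underside and 24 mm below its rim; x along, y across, z up; both ends alike. Round the rim runs an upright skirt 8 mm high, 153 x 60 mm over all: grip it there from above, across the 60 mm.
- stack_mouth (a point): Centre of the mouth of the topmost punnet of the stack, level with its rim, 91 mm above the table; x along, y across, z up; both ends alike. A further punnet is home, its tapered walls touching all round, when its centre is 2.4 mm below this point (underside 26.4 mm below, rim 21.6 mm above).
- cell0 (a point): Free hollow 1 of the four in the tray (y along their row, 50 mm apart; x towards the filled rows, whose nearest eggs stand 50 mm off, so fingers have room along y only). Point: where a seated egg's centre comes to be, 31.5 mm above the table; its tip then rests 3 mm above the table. The hollow's round edge is 38 mm wide, 18 mm up; a step inside narrows to 27 mm. Any hollow will do.
- cell1 (a point): Free hollow 2 of the four in the tray (y along their row, 50 mm apart; x towards the filled rows, whose nearest eggs stand 50 mm off, so fingers have room along y only). Point: where a seated egg's centre comes to be, 31.5 mm above the table; its tip then rests 3 mm above the table. The hollow's round edge is 38 mm wide, 18 mm up; a step inside narrows to 27 mm. Any hollow will do.
- cell2 (a point): Free hollow 3 of the four in the tray (y along their row, 50 mm apart; x towards the filled rows, whose nearest eggs stand 50 mm off, so fingers have room along y only). Point: where a seated egg's centre comes to be, 31.5 mm above the table; its tip then rests 3 mm above the table. The hollow's round edge is 38 mm wide, 18 mm up; a step inside narrows to 27 mm. Any hollow will do.
- cell3 (a point): Free hollow 4 of the four in the tray (y along their row, 50 mm apart; x towards the filled rows, whose nearest eggs stand 50 mm off, so fingers have room along y only). Point: where a seated egg's centre comes to be, 31.5 mm above the table; its tip then rests 3 mm above the table. The hollow's round edge is 38 mm wide, 18 mm up; a step inside narrows to 27 mm. Any hollow will do.
- marker: Bystander, to be left alone: white marker pen with red cap, 136 mm long; origin at the centre of its underside.
- labels: Bystander, to be left alone: roll of paper labels lying flat, 72 mm across, 30 mm high, just beyond one end of the stack; origin at the centre of its underside.
- stamp: Bystander, to be left alone: rubber stamp with a turned wooden grip, 65 mm high, just beyond one end of the single punnet; origin at the centre of its underside.
- inkpad: Bystander, to be left alone: black ink pad, 75 x 105 x 12 mm, behind the filled side of the tray; origin at the centre of its underside.
- sanitiser: Bystander, to be left alone: clear hand-gel bottle with a blue cap, 130 mm high; origin at the centre of its underside.
- mug: Bystander, to be left alone: white mug, 92 mm high; origin at the centre of its underside.
- punnet: The same single punnet, origin at the centre of its underside. Outside 137 x 44 mm at the foot, 150 x 57 mm at the rim (without skirt); walls 3 mm thick, leaning out 8 degrees; floor 3 mm; inside on the floor two cross ridges 12 mm high, 22.5 mm either side of the middle.
- egg: The same egg: origin at its pointed tip, z up through the blunt end.
- stack: Stack of three more such grey punnets, loose on the table, 75 g, 91 mm high, rims 21.6 mm apart; origin at the centre of its underside. The tapered walls are stiff: once touching all round they give less than 1 mm per 10 N of push; a push of over 30 N jams them. A punnet 1 mm off-centre touches one wall some 7 mm too high; a light push then centres it, since the stack can shift on the table.
- tray: Blue plastic egg tray, fixed, 158 mm (x) x 208 mm (y); origin at the centre of its underside. Its four free hollows form the row at its -x side; the other two rows hold eggs. Top face 18 mm, outer rim 22 mm, thin stubs between the hollows 31 mm above the table.
- table: The white table top, 1.24 x 1.5 m, at height 0; origin at the middle of its top.

How it is judged:
By the outcome, as a careful person would: the job done as asked, in the order asked, and still so for the second after the job is handed in, with the robot touching nothing.
It also fails if it takes over 54 s, if anything falls off the work surface, if the arm or the gripper's body presses on something with over 40 N, if the wrist force passes 120 N, or if a joint passes its speed limit or range.

## Working session

There is one attempt and no reset: what is moved stays moved. The work goes in short steps, Python scripts to look and compute and a tool call to move; the robot and the scene stay as the last step left them, time stands still between calls to the robot, and variables do not carry over. Pictures are saved under pics/ and viewed, about 8 in all and at most 12, crops included, and the job is handed in when it is done.

Besides the shell and the picture viewer there is one more tool, called after "Emit:" in YAML: its name, and indented under it one key for each argument. jog_arm: Moves the arm, as the interface text tells. Its arguments: {"type":"object","properties":{"rows":{"type":"array","items":{"type":"object","properties":{"rx":{"type":"number","minimum":-1,"maximum":1},"ry":{"type":"number","minimum":-1,"maximum":1},"rz":{"type":"number","minimum":-1,"maximum":1},"x":{"type":"number","minimum":-1,"maximum":1},"y":{"type":"number","minimum":-1,"maximum":1},"z":{"type":"number","minimum":-1,"maximum":1},"claw":{"type":"number"}}}},"squeeze":{"type":"number"}},"required":["rows"]}

```bash
ls; mkdir -p pics
python3 - <<'E'
from cell import ctrl,capture
import cv2,numpy as np
s=ctrl.state();print({k:np.round(v,3) for k,v in s.items()})
for n in("scene","top"):
    c=capture(n);np.savez(n+"0.npz",**c);cv2.imwrite(f"pics/{n}0.png",c["frame"][:,:,::-1])
    print(n,{k:c[k] for k in c if k not in("frame","z_map")})
E
```

```text
pics
{'time_s': np.float64(0.0), 'joint_positions': array([ 1.169,  0.092,  1.232, -0.   ,  1.82 , -0.057]), 'dq': array([-0.002,  0.   , -0.001,  0.001, -0.001, -0.   ]), 'joint_efforts': array([-1.0000e-03, -4.4645e+01, -4.0645e+01,  7.0000e-02,  2.9000e-02,
       -0.0000e+00]), 'eef_pos': array([202.708, 564.399, 221.516]), 'eef_rot': array([-0.   ,  0.172,  0.985, -0.001]), 'force': array([-0.905, -0.522, -0.435]), 'wrist_torque': array([-0.03 , -0.049,  0.017]), 'finger_gap': np.float64(87.897)}
scene {'fx': 369.57290069753424, 'fy': 369.57290069753424, 'cx': 309.6962037355071, 'cy': 195.55139822252193, 'eye': array([879.52192876, 601.3581201 , 872.24068773]), 'attitude': array([0.2571484 , 0.10241597, 0.33888033, 0.89919174])}
top {'fx': 364.2113036723911, 'fy': 364.2113036723911, 'cx': 314.8873439284219, 'cy': 201.76652578388575, 'eye': array([ 306.4175518 ,  -16.70484957, 1184.98259814]), 'attitude': array([ 0.70554263,  0.06926344, -0.05583986, -0.70306051])}
```

View pics/top0.png

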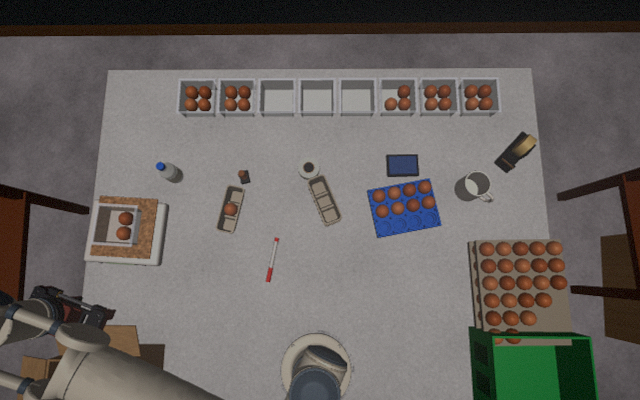

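View pics/scene0.png

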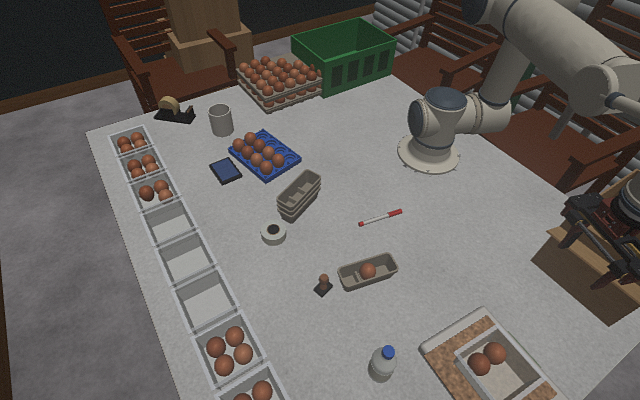

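The top view shows the single punnet with its egg at (231,210), the stamp at (243,176), the stack at (324,200) and the labels at (309,168). The tray is at (404,208), with its free row on the robot side at row 225. The scene view shows the same layout: punnet at (368,270), stack at (299,195), tray at (265,155).

```bash
cat > h.py <<'E'
import numpy as np,cv2
from scipy.spatial.transform import Rotation as R
def rot(c): return R.from_quat(np.roll(c["attitude"],-1)).as_matrix()
def cloud(c):
    v,u=np.mgrid[:400,:640]; z=c["z_map"].astype(float)
    p=np.stack([(u-c["cx"])/c["fx"]*z,-(v-c["cy"])/c["fy"]*z,-z],-1)@rot(c).T+c["eye"]
    p[z<=0]=np.nan; return p
def ray(c,uv,h):
    uv=np.atleast_2d(uv).astype(float)
    d=np.c_[(uv[:,0]-c["cx"])/c["fx"],-(uv[:,1]-c["cy"])/c["fy"],-np.ones(len(uv))]@rot(c).T
    return c["eye"]+d*((h-c["eye"][2])/d[:,2])[:,None]
def proj(c,p):
    q=(np.atleast_2d(p)-c["eye"])@rot(c); return np.c_[c["cx"]-c["fx"]*q[:,0]/q[:,2],c["cy"]+c["fy"]*q[:,1]/q[:,2]]
def egg_mask(f):
    h=cv2.cvtColor(f,cv2.COLOR_RGB2HSV); return cv2.inRange(h,(0,100,50),(16,255,255))
E
python3 - <<'E'
from h import *
C={n:dict(np.load(n+"0.npz")) for n in("top","scene")}
for n,c in C.items():
    p=cloud(c);f=c["frame"];em=egg_mask(f)
    if n=="top":
        o=ray(c,[(231,210),(324,200),(404,208)],40); print("rough",o.round())
    near=lambda q,r:np.hypot(p[...,0]-q[0],p[...,1]-q[1])<r
    t=p[near((o[0]+o[1])/2,30)]; print(n,"table z",np.nanmedian(t[:,2]).round(2),np.nanstd(t[:,2]).round(2))
    for k,(lo,hi,L) in enumerate([(36,56,153),(80,100,153)]):
        m=near(o[k],95)&(p[...,2]>lo)&(p[...,2]<hi)&(cv2.dilate(em,np.ones((3,3)))==0)
        m=m.astype(np.uint8);nl,lab,st,ce=cv2.connectedComponentsWithStats(m,connectivity=8)
        m=lab==1+st[1:,4].argmax()
        q=p[m];r=cv2.minAreaRect(q[:,:2].astype(np.float32)); print(n,"rim",k,len(q),np.round(r[0],1),np.round(r[1],1),round(r[2],1),"zmax",np.nanpercentile(q[:,2],95).round(1))
    for k,(rad) in ((0,60),(2,130)):
        m=(near(o[k],rad)&(em>0)).astype(np.uint8)
        d=cv2.distanceTransform(m,cv2.DIST_L2,3)
        nl,lab,st,ce=cv2.connectedComponentsWithStats(m)
        for i in range(1,nl):
            if st[i,4]>15: print(n,"egg",k,st[i],ce[i].round(1),ray(c,ce[i],33)[0].round(1))
E
```

```text
rough [[ 484.  274.   40.]
 [ 517.  -23.   40.]
 [ 492. -277.   40.]]
top table z 0.65 2.4
top rim 0 297 [488.9 277.2] [ 61.2 153.3] 77.8 zmax 51.9
top rim 1 283 [512.3 -22.2] [153.   60.3] 22.5 zmax 94.6
top egg 0 [224 203  13  13 130] [230.  208.8] [489.  278.8  33. ]
top egg 2 [418 181  13  12 123] [424.4 186.7] [ 562.7 -346.4   33. ]
top egg 2 [403 184  13  12 120] [409.1 189.7] [ 552.8 -297.3   33. ]
top egg 2 [388 187  12  12 115] [393.7 192.6] [ 543.1 -247.6   33. ]
top egg 2 [373 190  12  12 116] [378.6 195.5] [ 533.5 -198.7   33. ]
top egg 2 [422 196  13  12 120] [428.2 201.8] [ 513.1 -356.2   33. ]
top egg 2 [407 199  13  12 117] [412.7 204.8] [ 503.3 -306.7   33. ]
top egg 2 [392 202  12  12 118] [397.4 207.7] [ 493.8 -257.5   33. ]
top egg 2 [376 205  13  12 114] [381.9 210.8] [ 483.8 -208.1   33. ]
scene table z -0.64 1.7
scene rim 0 494 [491.2 275. ] [ 62.2 153.4] 77.0 zmax 49.2
scene rim 1 366 [515.  -24.4] [153.9  62.1] 23.1 zmax 92.2
scene egg 0 [361 263  15  15 163] [368.2 269.7] [485.2 273.   33. ]
scene egg 2 [245 132  39  33 381] [263.9 147.9] [ 495.9 -288.    33. ]
scene egg 2 [233 139  39  36 416] [252.3 155.3] [ 546.  -275.3   33. ]
```

```bash
cat >> h.py <<'E'
def go(x,y,z,psi,cmd=None):
    """tool-axes numbers to go from the present (or commanded) pose x,y,z,psi to target; psi=tool y heading, deg"""
    from cell import ctrl
    s=ctrl.state(); M=R.from_quat(np.roll(s["eef_rot"],-1)).as_matrix()
    p0=np.array(s["eef_pos"]); a0=np.degrees(np.arctan2(M[1,1],M[0,1]))
    print("t",round(float(s["time_s"]),2),"meas",p0.round(1),"psi",a0.round(2),"tilt",M[:2,2].round(4),"F",np.round(s["force"],1),"gap",round(float(s["finger_gap"]),1))
    if cmd is not None:
        p0=np.array(cmd[:3]);a0=cmd[3]
    a=np.radians(a0);X=np.array([-np.sin(a)*-1*-1,np.cos(a)*1,0])
    Y=np.array([np.cos(a),np.sin(a),0]); Z=np.array([0,0,-1.]); X=np.cross(Y,Z)
    d=np.array([x,y,z])-p0
    print("x %.4f y %.4f z %.4f rz %.4f"%(d@X/500,d@Y/500,d@Z/500,-((psi-a0+180)%360-180)/90),"dist",np.linalg.norm(d).round())
E
sed -i 's/a=np.radians(a0);X=.*/a=np.radians(a0)/' h.py
python3 - <<'E'
from h import *
c=dict(np.load("scene0.npz"));t=dict(np.load("top0.npz"))
a=cv2.resize(c["frame"][125:185,220:310],None,fx=6,fy=6,interpolation=2)
b=cv2.resize(t["frame"][175:240,362:444],None,fx=6,fy=6,interpolation=2)
b=cv2.resize(b,(540,360)); 
im=np.vstack([a,b])[:, :,::-1]; cv2.imwrite("pics/tray.png",cv2.resize(im,(450,600)))
go(489.5,276.5,150,-12.4,(202.81,564.7,222.63,70.2))
E
```

```text
t 0.1 meas [202.7 564.4 221.6] psi 70.25 tilt [-0.0007 -0.0016] F [0.6 0.7 0.4] gap 88.1
x -0.7347 y -0.3481 z 0.1453 rz 0.9178 dist 413.0
```

View pics/tray.png

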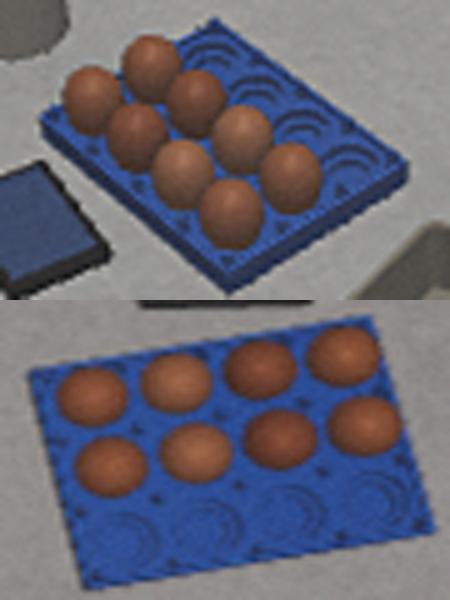

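Those crops show the stubs on the diagonals between hollows (small dark dots), so the fingers are clear along the row. The free row is at the bottom of the lower crop.

Emit:
jog_arm:
  rows:
    - {"x":-0.735,"y":-0.348,"z":0.145,"rz":0.918,"claw":0.8}
    - {"x":-0.735,"y":-0.348,"z":0.145,"rz":0.918}
    - {"x":-0.735,"y":-0.348,"z":0.145,"rz":0.918}
    - {"x":-0.735,"y":-0.348,"z":0.145,"rz":0.918}
    - {"x":-0.735,"y":-0.348,"z":0.145,"rz":0.918}
    - {"x":-0.735,"y":-0.348,"z":0.145,"rz":0.918}
    - {"x":-0.735,"y":-0.348,"z":0.145,"rz":0.918}
    - {"x":-0.735,"y":-0.348,"z":0.145,"rz":0.918}
    - {"x":-0.735,"y":-0.348,"z":0.145,"rz":0.918}
    - {"x":-0.735,"y":-0.348,"z":0.145,"rz":0.918}
    - {"x":-0.735,"y":-0.348,"z":0.145,"rz":0.918}
    - {"x":-0.735,"y":-0.348,"z":0.145,"rz":0.918}
    - {"x":-0.735,"y":-0.348,"z":0.145,"rz":0.918}
    - {"x":-0.735,"y":-0.348,"z":0.145,"rz":0.918}
    - {"x":-0.735,"y":-0.348,"z":0.145,"rz":0.918}
    - {"x":-0.735,"y":-0.348,"z":0.145,"rz":0.918}

```text
schema error: expected keys rx, ry, rz, x, y, z, claw
```

Emit:
jog_arm:
  rows:
    - {"x":-0.735,"y":-0.348,"z":0.145,"rx":0,"ry":0,"rz":0.918,"claw":0.8}
    - {"x":-0.735,"y":-0.348,"z":0.145,"rx":0,"ry":0,"rz":0.918,"claw":0.8}
    - {"x":-0.735,"y":-0.348,"z":0.145,"rx":0,"ry":0,"rz":0.918,"claw":0.8}
    - {"x":-0.735,"y":-0.348,"z":0.145,"rx":0,"ry":0,"rz":0.918,"claw":0.8}
    - {"x":-0.735,"y":-0.348,"z":0.145,"rx":0,"ry":0,"rz":0.918,"claw":0.8}
    - {"x":-0.735,"y":-0.348,"z":0.145,"rx":0,"ry":0,"rz":0.918,"claw":0.8}
    - {"x":-0.735,"y":-0.348,"z":0.145,"rx":0,"ry":0,"rz":0.918,"claw":0.8}
    - {"x":-0.735,"y":-0.348,"z":0.145,"rx":0,"ry":0,"rz":0.918,"claw":0.8}
    - {"x":-0.735,"y":-0.348,"z":0.145,"rx":0,"ry":0,"rz":0.918,"claw":0.8}
    - {"x":-0.735,"y":-0.348,"z":0.145,"rx":0,"ry":0,"rz":0.918,"claw":0.8}
    - {"x":-0.735,"y":-0.348,"z":0.145,"rx":0,"ry":0,"rz":0.918,"claw":0.8}
    - {"x":-0.735,"y":-0.348,"z":0.145,"rx":0,"ry":0,"rz":0.918,"claw":0.8}
    - {"x":-0.735,"y":-0.348,"z":0.145,"rx":0,"ry":0,"rz":0.918,"claw":0.8}
    - {"x":-0.735,"y":-0.348,"z":0.145,"rx":0,"ry":0,"rz":0.918,"claw":0.8}
    - {"x":-0.735,"y":-0.348,"z":0.145,"rx":0,"ry":0,"rz":0.918,"claw":0.8}
    - {"x":-0.735,"y":-0.348,"z":0.145,"rx":0,"ry":0,"rz":0.918,"claw":0.8}

```text
time_s: 1.43
eef_pos: [489.5, 277.2, 150.2]
eef_rot: [0.0, 0.778, 0.628, 0.0]
force: [-1.4, -0.2, 0.1]
finger_gap: 79.2
```

```bash
python3 -c "
from h import *
go(489.5,276.5,25,-12.4)
c=dict(np.load('top0.npz'));s=dict(np.load('scene0.npz'))
print(ray(c,(230,208.8),37),ray(s,(368.2,269.7),37))"
```

```text
t 1.43 meas [489.5 277.2 150.2] psi -12.23 tilt [ 0. -0.] F [-1.4 -0.2  0.1] gap 79.2
x -0.0013 y 0.0002 z 0.2503 rz 0.0019 dist 125.0
[[488.52328054 277.7662482   37.        ]] [[487.17985848 274.56008732  37.        ]]
```

Emit:
jog_arm:
  rows:
    - {"x":-0.001,"y":0,"z":0.07,"rx":0,"ry":0,"rz":0,"claw":0.6}
    - {"x":-0.001,"y":0,"z":0.13,"rx":0,"ry":0,"rz":0,"claw":0.6}
    - {"x":-0.001,"y":0,"z":0.18,"rx":0,"ry":0,"rz":0,"claw":0.6}
    - {"x":-0.001,"y":0,"z":0.22,"rx":0,"ry":0,"rz":0,"claw":0.6}
    - {"x":-0.001,"y":0,"z":0.24,"rx":0,"ry":0,"rz":0,"claw":0.6}
    - {"x":-0.001,"y":0,"z":0.25,"rx":0,"ry":0,"rz":0,"claw":0.6}
    - {"x":-0.001,"y":0,"z":0.25,"rx":0,"ry":0,"rz":0,"claw":0.3}
    - {"x":-0.001,"y":0,"z":0.25,"rx":0,"ry":0,"rz":0,"claw":0.15}
    - {"x":-0.001,"y":0,"z":0.25,"rx":0,"ry":0,"rz":0,"claw":0.05}
    - {"x":-0.001,"y":0,"z":0.25,"rx":0,"ry":0,"rz":0,"claw":-0.05}
    - {"x":-0.001,"y":0,"z":0.25,"rx":0,"ry":0,"rz":0,"claw":-0.15}
    - {"x":-0.001,"y":0,"z":0.25,"rx":0,"ry":0,"rz":0,"claw":-0.15}
    - {"x":-0.001,"y":0,"z":0.25,"rx":0,"ry":0,"rz":0,"claw":-0.15}
    - {"x":-0.001,"y":0,"z":0.25,"rx":0,"ry":0,"rz":0,"claw":-0.15}
  squeeze: 8

```text
time_s: 2.6
eef_pos: [490.4, 276.5, 26.3]
eef_rot: [0.0, 0.779, 0.627, 0.001]
force: [0.3, -0.3, 4.0]
finger_gap: 42.0
```

Emit:
jog_arm:
  rows:
    - {"x":0,"y":0,"z":-0.01,"rx":0,"ry":0,"rz":0,"claw":-0.15}
    - {"x":0,"y":0,"z":-0.03,"rx":0,"ry":0,"rz":0,"claw":-0.15}
    - {"x":0,"y":0,"z":-0.06,"rx":0,"ry":0,"rz":0,"claw":-0.15}
    - {"x":0,"y":0,"z":-0.1,"rx":0,"ry":0,"rz":0,"claw":-0.15}
    - {"x":0,"y":0,"z":-0.15,"rx":0,"ry":0,"rz":0,"claw":-0.15}
    - {"x":0,"y":0,"z":-0.2,"rx":0,"ry":0,"rz":0,"claw":-0.15}
    - {"x":0,"y":0,"z":-0.24,"rx":0,"ry":0,"rz":0,"claw":-0.15}
    - {"x":0,"y":0,"z":-0.26,"rx":0,"ry":0,"rz":0,"claw":-0.15}
    - {"x":0,"y":0,"z":-0.27,"rx":0,"ry":0,"rz":0,"claw":-0.15}

```text
time_s: 3.35
eef_pos: [490.3, 276.5, 162.4]
eef_rot: [0.0, 0.779, 0.627, 0.001]
force: [0.5, -0.1, -0.4]
finger_gap: 41.9
```

Run:
```python
from h import *
from cell import capture
t=dict(np.load('top0.npz'))
uv=np.array([(424.4,186.7),(409.1,189.7),(393.7,192.6),(378.6,195.5),(428.2,201.8),(412.7,204.8),(397.4,207.7),(381.9,210.8)])
g=np.array([(x,y) for x in (50,0) for y in (-75,-25,25,75)],float)
P=ray(t,uv,35)[:,:2]
gm,pm=g.mean(0),P.mean(0);H=(g-gm).T@(P-pm);th=np.arctan2(H[0,1]-H[1,0],H[0,0]+H[1,1])
Rm=np.array([[np.cos(th),-np.sin(th)],[np.sin(th),np.cos(th)]])
print("tray yaw",np.degrees(th),"resid",np.abs((g-gm)@Rm.T+pm-P).max())
# scene: eggs 4 per blob -> compare projected blob centroid shift
s=dict(np.load('scene0.npz'))
cells=np.array([(-50,y) for y in (-75,-25,25,75)]);print("cells(top cam)",((cells-gm)@Rm.T+pm).round(1))
go(445,-267,165,np.degrees(th)-90)
c=capture("scene");np.savez("scene1.npz",**c)
cv2.imwrite("pics/s1.png",cv2.resize(c["frame"][150:350,270:510],None,fx=3,fy=3)[:,:,::-1])
```

```text
tray yaw 11.141736081569213 resid 0.4342341756555754
cells(top cam) [[ 463.8 -365. ]
 [ 454.1 -315.9]
 [ 444.5 -266.9]
 [ 434.8 -217.8]]
t 3.35 meas [490.3 276.5 162.4] psi -12.37 tilt [0.0026 0.0012] F [ 0.5 -0.1 -0.4] gap 41.9
x -1.0811 y 0.1444 z -0.0051 rz 0.7387 dist 545.0
```

View pics/s1.png

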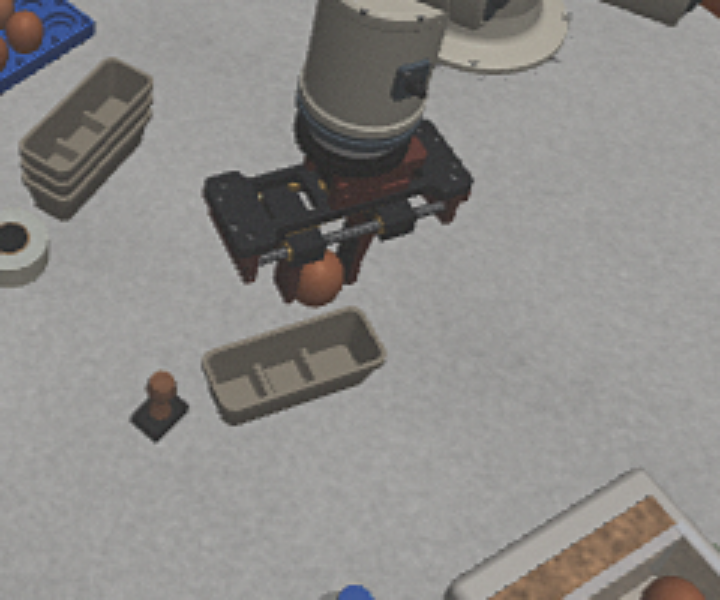

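The picture shows the egg upright between the fingers at (316,277). The empty punnet below it is undisturbed at (295,365).

Emit:
jog_arm:
  rows:
    - {"x":-0.04,"y":0.005,"z":-0.005,"rx":0,"ry":0,"rz":0.05,"claw":-0.15}
    - {"x":-0.1,"y":0.013,"z":-0.005,"rx":0,"ry":0,"rz":0.1,"claw":-0.15}
    - {"x":-0.18,"y":0.024,"z":-0.005,"rx":0,"ry":0,"rz":0.17,"claw":-0.15}
    - {"x":-0.26,"y":0.035,"z":-0.005,"rx":0,"ry":0,"rz":0.24,"claw":-0.15}
    - {"x":-0.34,"y":0.046,"z":-0.005,"rx":0,"ry":0,"rz":0.31,"claw":-0.15}
    - {"x":-0.42,"y":0.057,"z":-0.005,"rx":0,"ry":0,"rz":0.38,"claw":-0.15}
    - {"x":-0.5,"y":0.067,"z":-0.005,"rx":0,"ry":0,"rz":0.45,"claw":-0.15}
    - {"x":-0.58,"y":0.078,"z":-0.005,"rx":0,"ry":0,"rz":0.52,"claw":-0.15}
    - {"x":-0.66,"y":0.089,"z":-0.005,"rx":0,"ry":0,"rz":0.58,"claw":-0.15}
    - {"x":-0.74,"y":0.1,"z":-0.005,"rx":0,"ry":0,"rz":0.64,"claw":-0.15}
    - {"x":-0.82,"y":0.11,"z":-0.005,"rx":0,"ry":0,"rz":0.7,"claw":-0.15}
    - {"x":-0.9,"y":0.12,"z":-0.005,"rx":0,"ry":0,"rz":0.739,"claw":-0.15}
    - {"x":-0.96,"y":0.129,"z":-0.005,"rx":0,"ry":0,"rz":0.739,"claw":-0.15}
    - {"x":-0.99,"y":0.132,"z":-0.005,"rx":0,"ry":0,"rz":0.739,"claw":-0.15}
    - {"x":-1.0,"y":0.134,"z":-0.005,"rx":0,"ry":0,"rz":0.739,"claw":-0.15}
    - {"x":-1.0,"y":0.134,"z":-0.005,"rx":0,"ry":0,"rz":0.739,"claw":-0.15}

```text
time_s: 4.73
eef_pos: [447.3, -227.1, 160.9]
eef_rot: [-0.001, 0.995, 0.096, -0.001]
force: [-0.1, 0.3, -0.3]
finger_gap: 42.3
```

```bash
python3 -c "
from h import *
go(445.3,-267.7,75,-78.9)"
```

```text
t 4.73 meas [ 447.3 -227.1  160.9] psi -79.01 tilt [-0.0026  0.0016] F [-0.1  0.3 -0.3] gap 42.3
x -0.0194 y 0.0790 z 0.1717 rz -0.0012 dist 95.0
```

Emit:
jog_arm:
  rows:
    - {"x":-0.01,"y":0.03,"z":0.01,"rx":0,"ry":0,"rz":0,"claw":-0.15}
    - {"x":-0.019,"y":0.06,"z":0.04,"rx":0,"ry":0,"rz":0,"claw":-0.15}
    - {"x":-0.019,"y":0.079,"z":0.08,"rx":0,"ry":0,"rz":0,"claw":-0.15}
    - {"x":-0.019,"y":0.079,"z":0.12,"rx":0,"ry":0,"rz":0,"claw":-0.15}
    - {"x":-0.019,"y":0.079,"z":0.15,"rx":0,"ry":0,"rz":0,"claw":-0.15}
    - {"x":-0.019,"y":0.079,"z":0.17,"rx":0,"ry":0,"rz":0,"claw":-0.15}
    - {"x":-0.019,"y":0.079,"z":0.17,"rx":0,"ry":0,"rz":0,"claw":-0.15}
    - {"x":-0.019,"y":0.079,"z":0.17,"rx":0,"ry":0,"rz":0,"claw":-0.15}

```text
time_s: 5.4
eef_pos: [446.4, -266.0, 77.3]
eef_rot: [-0.0, 0.995, 0.098, -0.0]
force: [-0.1, 0.3, -0.2]
finger_gap: 41.9
```

Run:
```python
from h import *
from cell import capture
go(445.3,-267.7,28,-78.9)
for n in("scene","top"):
    c=capture(n);np.savez(n+"2.npz",**c);em=egg_mask(c["frame"])
    u=proj(c,(445.3,-267.7,82))[0]; print(n,"expected egg px",u.round(1))
    nl,lab,st,ce=cv2.connectedComponentsWithStats(em)
    for i in range(1,nl):
        if np.hypot(*(ce[i]-u))<30 and st[i,4]>20: print(st[i],ce[i].round(1),ray(c,ce[i],84)[0].round(1))
    if n=="scene": cv2.imwrite("pics/s2.png",cv2.resize(c["frame"][80:210,200:360],None,fx=4.5,fy=4.5,interpolation=2)[:,:,::-1])
```

```text
t 5.4 meas [ 446.4 -266.    77.3] psi -78.8 tilt [-0.0008  0.0008] F [-0.1  0.3 -0.2] gap 41.9
x -0.0029 y 0.0030 z 0.0987 rz 0.0011 dist 49.0
scene expected egg px [279. 135.]
[272 128   9  12  73] [276.6 133.5] [ 449.6 -276.3   84. ]
[245 132  39  36 408] [264.3 148.6] [ 519.6 -230.2   84. ]
top expected egg px [404.6 220.9]
[392 202  10   7  43] [396.  204.8] [ 494.7 -243.2   84. ]
[376 205  12  12  55] [380.3 209.1] [ 481.3 -194.9   84. ]
[404 220   9   8  33] [407.1 224.2] [ 435.2 -274.3   84. ]
```

View pics/s2.png

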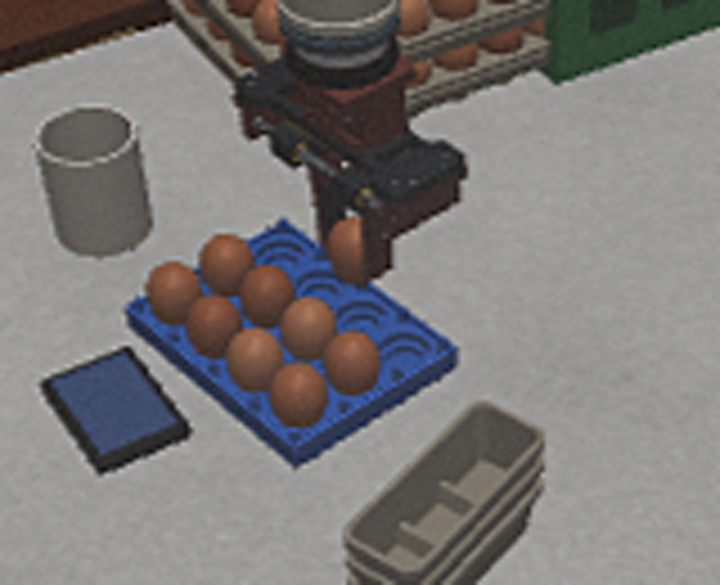

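The egg hangs upright at crop pixel (348,250), above the third hollow and partly hidden by the finger. Next I lower it, watching the force.

Emit:
jog_arm:
  rows:
    - {"x":-0.002,"y":0.002,"z":0.03,"rx":0,"ry":0,"rz":0,"claw":-0.15}
    - {"x":-0.002,"y":0.002,"z":0.055,"rx":0,"ry":0,"rz":0,"claw":-0.15}
    - {"x":-0.002,"y":0.002,"z":0.075,"rx":0,"ry":0,"rz":0,"claw":-0.15}
    - {"x":-0.002,"y":0.002,"z":0.085,"rx":0,"ry":0,"rz":0,"claw":-0.15}
    - {"x":-0.002,"y":0.002,"z":0.091,"rx":0,"ry":0,"rz":0,"claw":-0.15}
    - {"x":-0.002,"y":0.002,"z":0.095,"rx":0,"ry":0,"rz":0,"claw":-0.15}
    - {"x":-0.002,"y":0.002,"z":0.095,"rx":0,"ry":0,"rz":0,"claw":-0.15}
    - {"x":-0.002,"y":0.002,"z":0.095,"rx":0,"ry":0,"rz":0,"claw":-0.15}

```text
time_s: 6.17
eef_pos: [445.8, -268.4, 30.6]
eef_rot: [0.0, 0.995, 0.097, 0.0]
force: [-0.2, -0.1, -0.4]
finger_gap: 42.2
```

Emit:
jog_arm:
  rows:
    - {"x":0,"y":0,"z":0.003,"rx":0,"ry":0,"rz":0,"claw":-0.15}
    - {"x":0,"y":0,"z":0.006,"rx":0,"ry":0,"rz":0,"claw":-0.15}
    - {"x":0,"y":0,"z":0.007,"rx":0,"ry":0,"rz":0,"claw":-0.15}
    - {"x":0,"y":0,"z":0.007,"rx":0,"ry":0,"rz":0,"claw":-0.15}

```text
time_s: 6.5
eef_pos: [445.6, -268.3, 26.7]
eef_rot: [0.0, 0.995, 0.097, 0.0]
force: [-0.2, -0.1, -1.1]
finger_gap: 42.1
```

Emit:
jog_arm:
  rows:
    - {"x":0,"y":0,"z":0.002,"rx":0,"ry":0,"rz":0,"claw":-0.15}
    - {"x":0,"y":0,"z":0.003,"rx":0,"ry":0,"rz":0,"claw":-0.15}
    - {"x":0,"y":0,"z":0.003,"rx":0,"ry":0,"rz":0,"claw":-0.15}

```text
time_s: 6.75
eef_pos: [446.1, -268.4, 26.2]
eef_rot: [0.0, 0.995, 0.097, 0.001]
force: [-0.6, 0.7, 4.6]
finger_gap: 42.1
```

Contact came at the same height and force as in the grasp, so the egg is seated. Opening slowly.

Emit:
jog_arm:
  rows:
    - {"x":0,"y":0,"z":0,"rx":0,"ry":0,"rz":0,"claw":0.02}
    - {"x":0,"y":0,"z":0,"rx":0,"ry":0,"rz":0,"claw":0.08}
    - {"x":0,"y":0,"z":0,"rx":0,"ry":0,"rz":0,"claw":0.16}
    - {"x":0,"y":0,"z":0,"rx":0,"ry":0,"rz":0,"claw":0.25}
    - {"x":0,"y":0,"z":0,"rx":0,"ry":0,"rz":0,"claw":0.3}
    - {"x":0,"y":0,"z":-0.01,"rx":0,"ry":0,"rz":0,"claw":0.3}
    - {"x":0,"y":0,"z":-0.03,"rx":0,"ry":0,"rz":0,"claw":0.3}
    - {"x":0,"y":0,"z":-0.07,"rx":0,"ry":0,"rz":0,"claw":0.3}
    - {"x":0,"y":0,"z":-0.14,"rx":0,"ry":0,"rz":0,"claw":0.5}
    - {"x":0,"y":0,"z":-0.22,"rx":0,"ry":0,"rz":0,"claw":0.8}
    - {"x":0,"y":0,"z":-0.27,"rx":0,"ry":0,"rz":0,"claw":0.8}

```text
time_s: 7.67
eef_pos: [446.2, -268.7, 165.4]
eef_rot: [0.002, 0.995, 0.097, 0.002]
force: [0.9, 0.3, 0.0]
finger_gap: 73.4
```

Run:
```python
from h import *
from cell import capture
go(490,276,160,-102.6)
C={}
for n in("scene","top"):
    c=C[n]=capture(n);np.savez(n+"3.npz",**c);p=cloud(c)
    o=np.array([490,276])
    m=(np.hypot(p[...,0]-o[0],p[...,1]-o[1])<95)&(p[...,2]>36)&(p[...,2]<56)
    nl,lab,st,ce=cv2.connectedComponentsWithStats(m.astype(np.uint8),connectivity=8);m=lab==1+st[1:,4].argmax()
    r=cv2.minAreaRect(p[m][:,:2].astype(np.float32));print(n,len(p[m]),np.round(r[0],1),np.round(r[1],1),r[2])
    em=egg_mask(c["frame"]);u=proj(c,(445.5,-267.5,33))[0];print("egg exp",u)
cv2.imwrite("pics/s3.png",np.vstack([cv2.resize(C["scene"]["frame"][110:190,210:330],None,fx=4,fy=4,interpolation=2),cv2.resize(C["top"]["frame"][170:240,350:470],None,fx=4,fy=4,interpolation=2)])[:,:,::-1])
```

```text
t 7.67 meas [ 446.2 -268.7  165.4] psi -78.88 tilt [ 0.004  -0.0028] F [0.9 0.3 0. ] gap 73.4
x 0.2960 y -1.0521 z 0.0107 rz 0.2635 dist 546.0
scene 513 [490.7 274.6] [ 62.4 154.4] 77.22945404052734
egg exp [279.70844286 146.21222286]
top 306 [489.1 277.1] [ 61.6 153.2] 77.53742218017578
egg exp [401.0569685  222.79406545]
```

View pics/s3.png

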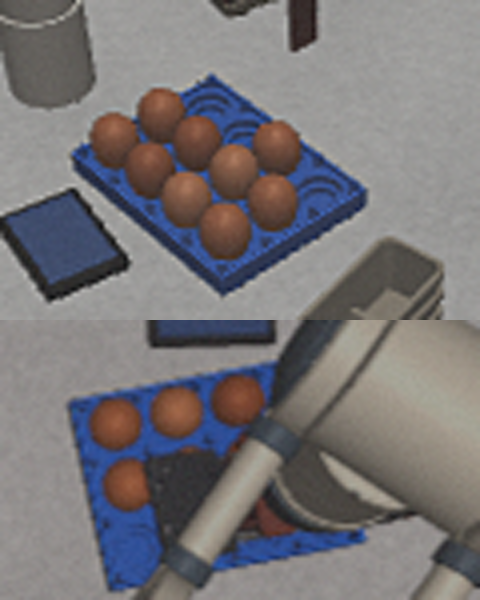

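The crop shows the egg upright in the third hollow at (277,147), level with its neighbours. The punnet has not moved. Next I go back for the punnet.

Emit:
jog_arm:
  rows:
    - {"x":0.022,"y":-0.08,"z":0,"rx":0,"ry":0,"rz":0.05,"claw":0.85}
    - {"x":0.044,"y":-0.16,"z":0,"rx":0,"ry":0,"rz":0.1,"claw":0.85}
    - {"x":0.066,"y":-0.24,"z":0,"rx":0,"ry":0,"rz":0.15,"claw":0.85}
    - {"x":0.088,"y":-0.32,"z":0,"rx":0,"ry":0,"rz":0.2,"claw":0.85}
    - {"x":0.11,"y":-0.4,"z":0,"rx":0,"ry":0,"rz":0.25,"claw":0.85}
    - {"x":0.132,"y":-0.48,"z":0,"rx":0,"ry":0,"rz":0.264,"claw":0.85}
    - {"x":0.154,"y":-0.56,"z":0,"rx":0,"ry":0,"rz":0.264,"claw":0.85}
    - {"x":0.176,"y":-0.64,"z":0,"rx":0,"ry":0,"rz":0.264,"claw":0.85}
    - {"x":0.198,"y":-0.72,"z":0,"rx":0,"ry":0,"rz":0.264,"claw":0.85}
    - {"x":0.22,"y":-0.8,"z":0,"rx":0,"ry":0,"rz":0.264,"claw":0.85}
    - {"x":0.242,"y":-0.88,"z":0,"rx":0,"ry":0,"rz":0.264,"claw":0.85}
    - {"x":0.264,"y":-0.95,"z":0,"rx":0,"ry":0,"rz":0.264,"claw":0.85}
    - {"x":0.281,"y":-1.0,"z":0.01,"rx":0,"ry":0,"rz":0.264,"claw":0.85}
    - {"x":0.281,"y":-1.0,"z":0.01,"rx":0,"ry":0,"rz":0.264,"claw":0.85}
    - {"x":0.281,"y":-1.0,"z":0.01,"rx":0,"ry":0,"rz":0.264,"claw":0.85}

```text
time_s: 9.02
eef_pos: [486.3, 250.3, 154.0]
eef_rot: [0.001, 0.994, -0.109, -0.001]
force: [0.3, -0.3, 0.3]
finger_gap: 81.2
```

```bash
python3 -c "
from h import *
go(490,276,38,-102.6)"
```

```text
t 9.02 meas [486.3 250.3 154. ] psi -102.49 tilt [-0.0021 -0.0012] F [ 0.3 -0.3  0.3] gap 81.2
x -0.0039 y -0.0518 z 0.2320 rz 0.0012 dist 119.0
```

Emit:
jog_arm:
  rows:
    - {"x":-0.004,"y":-0.03,"z":0.02,"rx":0,"ry":0,"rz":0.001,"claw":0.85}
    - {"x":-0.004,"y":-0.052,"z":0.06,"rx":0,"ry":0,"rz":0.001,"claw":0.85}
    - {"x":-0.004,"y":-0.052,"z":0.12,"rx":0,"ry":0,"rz":0.001,"claw":0.85}
    - {"x":-0.004,"y":-0.052,"z":0.17,"rx":0,"ry":0,"rz":0.001,"claw":0.85}
    - {"x":-0.004,"y":-0.052,"z":0.21,"rx":0,"ry":0,"rz":0.001,"claw":0.85}
    - {"x":-0.004,"y":-0.052,"z":0.233,"rx":0,"ry":0,"rz":0.001,"claw":0.85}
    - {"x":-0.004,"y":-0.052,"z":0.233,"rx":0,"ry":0,"rz":0.001,"claw":0.85}
    - {"x":-0.004,"y":-0.052,"z":0.233,"rx":0,"ry":0,"rz":0.001,"claw":0.7}
    - {"x":-0.004,"y":-0.052,"z":0.233,"rx":0,"ry":0,"rz":0.001,"claw":0.55}
    - {"x":-0.004,"y":-0.052,"z":0.233,"rx":0,"ry":0,"rz":0.001,"claw":0.4}
    - {"x":-0.004,"y":-0.052,"z":0.233,"rx":0,"ry":0,"rz":0.001,"claw":0.25}
    - {"x":-0.004,"y":-0.052,"z":0.233,"rx":0,"ry":0,"rz":0.001,"claw":0.2}
    - {"x":-0.004,"y":-0.052,"z":0.233,"rx":0,"ry":0,"rz":0.001,"claw":0.2}
    - {"x":-0.004,"y":-0.052,"z":0.233,"rx":0,"ry":0,"rz":0.001,"claw":0.2}
    - {"x":-0.004,"y":-0.052,"z":0.233,"rx":0,"ry":0,"rz":0.001,"claw":0.2}
  squeeze: 10

```text
time_s: 10.27
eef_pos: [491.8, 275.5, 40.6]
eef_rot: [-0.001, 0.994, -0.111, 0.001]
force: [-1.0, -1.3, 6.1]
finger_gap: 60.1
```

Emit:
jog_arm:
  rows:
    - {"x":0,"y":0,"z":-0.01,"rx":0,"ry":0,"rz":0,"claw":0.2}
    - {"x":0,"y":0,"z":-0.03,"rx":0,"ry":0,"rz":0,"claw":0.2}
    - {"x":0,"y":0,"z":-0.06,"rx":0,"ry":0,"rz":0,"claw":0.2}
    - {"x":0,"y":0,"z":-0.12,"rx":0,"ry":0,"rz":0,"claw":0.2}
    - {"x":0,"y":0,"z":-0.18,"rx":0,"ry":0,"rz":0,"claw":0.2}
    - {"x":0,"y":0,"z":-0.24,"rx":0,"ry":0,"rz":0,"claw":0.2}
    - {"x":0,"y":0,"z":-0.28,"rx":0,"ry":0,"rz":0,"claw":0.2}
    - {"x":0,"y":0,"z":-0.3,"rx":0,"ry":0,"rz":0,"claw":0.2}
    - {"x":0,"y":0,"z":-0.3,"rx":0,"ry":0,"rz":0,"claw":0.2}

```text
time_s: 11.02
eef_pos: [491.7, 275.8, 192.1]
eef_rot: [-0.001, 0.994, -0.111, 0.002]
force: [0.6, -0.4, -0.6]
finger_gap: 59.8
```

```bash
cat >> h.py <<'E'
def rim(c,o,lo,hi,rad=100):
    p=cloud(c);m=(np.hypot(p[...,0]-o[0],p[...,1]-o[1])<rad)&(p[...,2]>lo)&(p[...,2]<hi)
    h=cv2.cvtColor(c["frame"],cv2.COLOR_RGB2HSV);m&=(h[...,1]<90)&(h[...,2]>60)
    nl,lab,st,ce=cv2.connectedComponentsWithStats(m.astype(np.uint8),connectivity=8);m=lab==1+st[1:,4].argmax()
    r=cv2.minAreaRect(p[m][:,:2].astype(np.float32));print("rim",m.sum(),np.round(r[0],1),np.round(r[1],1),round(r[2],1),"z95",np.percentile(p[m][:,2],95).round(1))
    return p[m]
E
python3 - <<'E'
from h import *
from cell import capture
go(513.6,-23.3,170,-67.2)
c=capture("scene");np.savez("scene4.npz",**c)
rim(c,(490,276),180,215)
cv2.imwrite("pics/s4.png",cv2.resize(c["frame"][130:350,270:510],None,fx=3,fy=2.7)[:,:,::-1])
E
```

```text
t 11.02 meas [491.7 275.8 192.1] psi -102.72 tilt [0.0047 0.0024] F [ 0.6 -0.4 -0.6] gap 59.8
x 0.1745 y 0.5739 z 0.0443 rz -0.3947 dist 301.0
rim 413 [524.6 270.6] [66.6 85.6] 77.9 z95 200.4
```

View pics/s4.png

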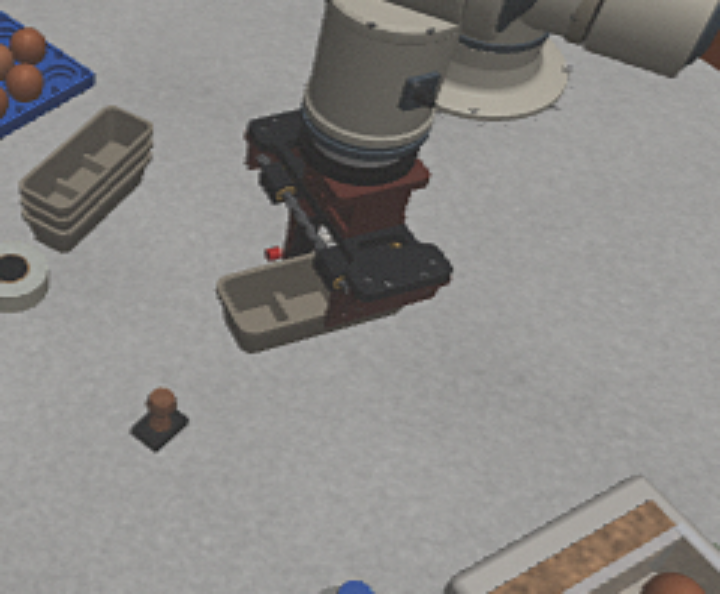

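The punnet hangs level in the grip, with its free end at crop pixel (270,305). The stack at (87,175) is unobstructed. Moving to above the stack.

Emit:
jog_arm:
  rows:
    - {"x":0.01,"y":0.035,"z":0,"rx":0,"ry":0,"rz":-0.03,"claw":0.2}
    - {"x":0.03,"y":0.1,"z":0,"rx":0,"ry":0,"rz":-0.07,"claw":0.2}
    - {"x":0.05,"y":0.17,"z":0,"rx":0,"ry":0,"rz":-0.12,"claw":0.2}
    - {"x":0.07,"y":0.24,"z":0,"rx":0,"ry":0,"rz":-0.17,"claw":0.2}
    - {"x":0.1,"y":0.31,"z":0,"rx":0,"ry":0,"rz":-0.22,"claw":0.2}
    - {"x":0.12,"y":0.38,"z":0,"rx":0,"ry":0,"rz":-0.27,"claw":0.2}
    - {"x":0.14,"y":0.45,"z":0,"rx":0,"ry":0,"rz":-0.32,"claw":0.2}
    - {"x":0.16,"y":0.51,"z":0,"rx":0,"ry":0,"rz":-0.36,"claw":0.2}
    - {"x":0.17,"y":0.55,"z":0,"rx":0,"ry":0,"rz":-0.38,"claw":0.2}
    - {"x":0.178,"y":0.572,"z":0.02,"rx":0,"ry":0,"rz":-0.393,"claw":0.2}
    - {"x":0.178,"y":0.572,"z":0.04,"rx":0,"ry":0,"rz":-0.393,"claw":0.2}
    - {"x":0.178,"y":0.572,"z":0.04,"rx":0,"ry":0,"rz":-0.393,"claw":0.2}
    - {"x":0.178,"y":0.572,"z":0.04,"rx":0,"ry":0,"rz":-0.393,"claw":0.2}
    - {"x":0.178,"y":0.572,"z":0.04,"rx":0,"ry":0,"rz":-0.393,"claw":0.2}

```text
time_s: 12.23
eef_pos: [514.2, -22.2, 168.0]
eef_rot: [-0.0, 0.98, 0.197, -0.001]
force: [0.8, -0.2, -0.8]
finger_gap: 59.8
```

Run:
```python
from h import *
from cell import capture
go(515.3,-22.6,140,-67.2)
c=capture("scene");np.savez("scene5.npz",**c)
q=rim(c,(514,-23),160,190); 
s=rim(c,(514,-23),75,100)
cv2.imwrite("pics/s5.png",cv2.resize(c["frame"][120:240,230:370],None,fx=5,fy=5,interpolation=2)[:,:,::-1])
```

```text
t 12.23 meas [514.2 -22.2 168. ] psi -67.31 tilt [-0.0014  0.0005] F [ 0.8 -0.2 -0.8] gap 59.8
x 0.0017 y 0.0015 z 0.0560 rz -0.0013 dist 28.0
rim 295 [531.6 -17.9] [119.   70.7] 19.8 z95 176.2
rim 243 [514.3 -22.9] [154.5  60.7] 21.8 z95 92.2
```

View pics/s5.png

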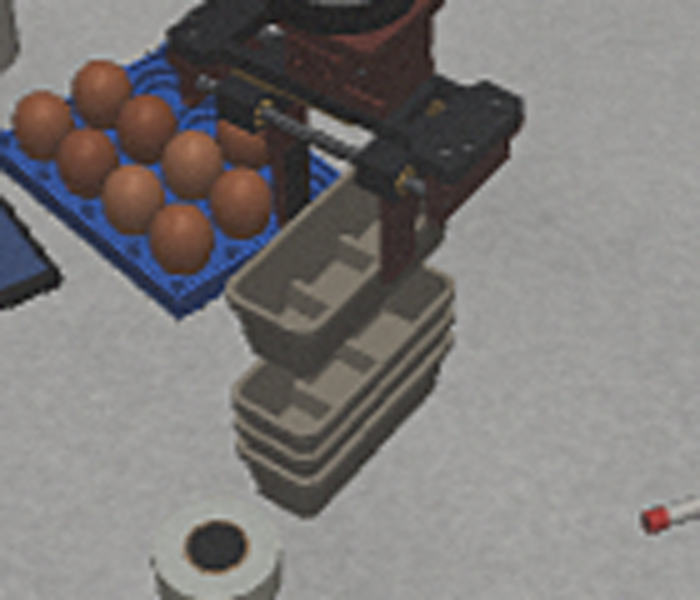

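The held punnet hangs just above the stack at (310,290), parallel to it; the labels at (218,560) are clear. I check the offset between the two numerically from this same frame and the top view.

Run:
```python
from h import *
from cell import capture
a=np.radians(22.8);u=np.array([np.cos(a),np.sin(a)]);v=np.array([-u[1],u[0]]);o=np.array([514,-23])
c=dict(np.load("scene5.npz"));t=capture("top");np.savez("top5.npz",**t)
for nm,c,l in(("scene",c,((160,190),(75,100))),("top",t,((160,195),))):
  for lo,hi in l:
    q=rim(c,o,lo,hi);hh=np.percentile(q[:,2],95)
    q=q[q[:,2]>hh-14]; d=(q[:,:2]-o)
    U,V=d@u,d@v; k=(U>35)&(U<60)
    e=np.sort(U)
    # side edges per 5mm bins
    L=[];H=[]
    for b in np.arange(35,62,5):
        w=V[(U>=b)&(U<b+5)]
        if len(w)>2:L.append(w.min());H.append(w.max())
    print(nm,lo,"Umax",e[-4:].round(1),"V lo/hi med",np.median(L).round(1),np.median(H).round(1),"lo",np.round(L,1),"hi",np.round(H,1))
c=dict(np.load("top0.npz"));q=rim(c,o,80,100);d=q[:,:2]-o;print("top0 stack",np.sort(d@u)[-4:])
```

```text
rim 295 [531.6 -17.9] [119.   70.7] 19.8 z95 176.2
scene 160 Umax [77.  77.1 77.5 77.5] V lo/hi med -29.5 30.5 lo [-29.8 -29.8 -29.1 -29.3 -29.9 -28. ] hi [30.9 30.3 30.5 30.5 31.2 30.5]
rim 243 [514.3 -22.9] [154.5  60.7] 21.8 z95 92.2
scene 75 Umax [77.2 77.3 77.4 77.7] V lo/hi med -29.5 28.6 lo [-28.3 -29.8 -31.1 -28.3 -29.1 -30. ] hi [28.5 28.7 28.2 29.1 29.4 28.3]
rim 77 [453.9 -25.9] [74.2 34.5] 61.1 z95 179.2
top 160 Umax [-20.7 -20.4 -18.9 -17.7] V lo/hi med nan nan lo [] hi []
rim 283 [512.3 -22.2] [153.   60.3] 22.5 z95 94.6
top0 stack [74.56312823 74.90712842 74.9347402  75.15917897]
  return _methods._mean(a, axis=axis, dtype=dtype,
  ret = ret.dtype.type(ret / rcount)
```

Aligned within about 0.2 mm along and 0.5–1 mm across. Home should be at a TCP z of about 105.5. Lowering in stages.

Emit:
jog_arm:
  rows:
    - {"x":0,"y":0.001,"z":0.02,"rx":0,"ry":0,"rz":0,"claw":0.2}
    - {"x":0,"y":0.001,"z":0.04,"rx":0,"ry":0,"rz":0,"claw":0.2}
    - {"x":0,"y":0.001,"z":0.06,"rx":0,"ry":0,"rz":0,"claw":0.2}
    - {"x":0,"y":0.001,"z":0.075,"rx":0,"ry":0,"rz":0,"claw":0.2}
    - {"x":0,"y":0.001,"z":0.085,"rx":0,"ry":0,"rz":0,"claw":0.2}
    - {"x":0,"y":0.001,"z":0.09,"rx":0,"ry":0,"rz":0,"claw":0.2}
    - {"x":0,"y":0.001,"z":0.09,"rx":0,"ry":0,"rz":0,"claw":0.2}
    - {"x":0,"y":0.001,"z":0.09,"rx":0,"ry":0,"rz":0,"claw":0.2}

```text
time_s: 13.0
eef_pos: [514.8, -23.9, 123.7]
eef_rot: [0.0, 0.981, 0.196, 0.0]
force: [-0.1, 0.5, -0.5]
finger_gap: 60.5
```

Emit:
jog_arm:
  rows:
    - {"x":0,"y":0,"z":0.006,"rx":0,"ry":0,"rz":0,"claw":0.2}
    - {"x":0,"y":0,"z":0.012,"rx":0,"ry":0,"rz":0,"claw":0.2}
    - {"x":0,"y":0,"z":0.018,"rx":0,"ry":0,"rz":0,"claw":0.2}
    - {"x":0,"y":0,"z":0.018,"rx":0,"ry":0,"rz":0,"claw":0.2}

```text
time_s: 13.33
eef_pos: [514.4, -23.8, 113.9]
eef_rot: [-0.0, 0.981, 0.196, -0.0]
force: [0.3, 0.5, -0.9]
finger_gap: 59.8
```

Emit:
jog_arm:
  rows:
    - {"x":0,"y":0,"z":0.003,"rx":0,"ry":0,"rz":0,"claw":0.2}
    - {"x":0,"y":0,"z":0.006,"rx":0,"ry":0,"rz":0,"claw":0.2}
    - {"x":0,"y":0,"z":0.008,"rx":0,"ry":0,"rz":0,"claw":0.2}
    - {"x":0,"y":0,"z":0.008,"rx":0,"ry":0,"rz":0,"claw":0.2}

```text
time_s: 13.67
eef_pos: [514.6, -23.8, 110.4]
eef_rot: [-0.0, 0.981, 0.196, -0.0]
force: [0.3, -0.2, -0.1]
finger_gap: 60.0
```

Emit:
jog_arm:
  rows:
    - {"x":0,"y":0,"z":0.003,"rx":0,"ry":0,"rz":0,"claw":0.2}
    - {"x":0,"y":0,"z":0.005,"rx":0,"ry":0,"rz":0,"claw":0.2}
    - {"x":0,"y":0,"z":0.005,"rx":0,"ry":0,"rz":0,"claw":0.2}

```text
time_s: 13.92
eef_pos: [514.7, -23.8, 107.9]
eef_rot: [-0.0, 0.981, 0.196, -0.0]
force: [-0.0, 0.8, 0.0]
finger_gap: 59.9
```

Emit:
jog_arm:
  rows:
    - {"x":0,"y":0,"z":0.002,"rx":0,"ry":0,"rz":0,"claw":0.2}
    - {"x":0,"y":0,"z":0.003,"rx":0,"ry":0,"rz":0,"claw":0.2}
    - {"x":0,"y":0,"z":0.003,"rx":0,"ry":0,"rz":0,"claw":0.2}

```text
time_s: 14.17
eef_pos: [514.8, -23.7, 106.6]
eef_rot: [-0.0, 0.981, 0.196, 0.0]
force: [-0.7, 0.4, -1.2]
finger_gap: 60.2
```

Emit:
jog_arm:
  rows:
    - {"x":0,"y":0,"z":0.001,"rx":0,"ry":0,"rz":0,"claw":0.2}
    - {"x":0,"y":0,"z":0.002,"rx":0,"ry":0,"rz":0,"claw":0.2}
    - {"x":0,"y":0,"z":0.002,"rx":0,"ry":0,"rz":0,"claw":0.2}

```text
time_s: 14.42
eef_pos: [514.8, -23.7, 105.7]
eef_rot: [-0.0, 0.981, 0.196, 0.0]
force: [-0.3, -0.2, 0.8]
finger_gap: 60.0
```

Emit:
jog_arm:
  rows:
    - {"x":0,"y":0,"z":0.001,"rx":0,"ry":0,"rz":0,"claw":0.2}
    - {"x":0,"y":0,"z":0.002,"rx":0,"ry":0,"rz":0,"claw":0.2}
    - {"x":0,"y":0,"z":0.002,"rx":0,"ry":0,"rz":0,"claw":0.2}

```text
time_s: 14.67
eef_pos: [514.8, -23.6, 105.3]
eef_rot: [-0.0, 0.981, 0.196, 0.0]
force: [-0.8, 1.4, 4.4]
finger_gap: 59.6
```

Contact at the predicted height. One small extra step to confirm that it is home.

Emit:
jog_arm:
  rows:
    - {"x":0,"y":0,"z":0.002,"rx":0,"ry":0,"rz":0,"claw":0.2}
    - {"x":0,"y":0,"z":0.002,"rx":0,"ry":0,"rz":0,"claw":0.2}

```text
time_s: 14.83
eef_pos: [514.9, -23.7, 105.1]
eef_rot: [0.0, 0.981, 0.196, 0.001]
force: [-2.8, 2.0, 7.5]
finger_gap: 59.9
```

Force rises steeply with hardly any travel, so it is home. Release and retreat straight up.

Emit:
jog_arm:
  rows:
    - {"x":0,"y":0,"z":-0.002,"rx":0,"ry":0,"rz":0,"claw":0.3}
    - {"x":0,"y":0,"z":-0.002,"rx":0,"ry":0,"rz":0,"claw":0.4}
    - {"x":0,"y":0,"z":-0.002,"rx":0,"ry":0,"rz":0,"claw":0.5}
    - {"x":0,"y":0,"z":-0.002,"rx":0,"ry":0,"rz":0,"claw":0.65}
    - {"x":0,"y":0,"z":-0.002,"rx":0,"ry":0,"rz":0,"claw":0.8}
    - {"x":0,"y":0,"z":-0.002,"rx":0,"ry":0,"rz":0,"claw":0.8}
    - {"x":0,"y":0,"z":-0.01,"rx":0,"ry":0,"rz":0,"claw":0.8}
    - {"x":0,"y":0,"z":-0.03,"rx":0,"ry":0,"rz":0,"claw":0.8}
    - {"x":0,"y":0,"z":-0.08,"rx":0,"ry":0,"rz":0,"claw":0.8}
    - {"x":0,"y":0,"z":-0.15,"rx":0,"ry":0,"rz":0,"claw":0.8}
    - {"x":0,"y":0,"z":-0.22,"rx":0,"ry":0,"rz":0,"claw":0.8}
    - {"x":0,"y":0,"z":-0.28,"rx":0,"ry":0,"rz":0,"claw":0.8}
    - {"x":0,"y":-0.06,"z":-0.3,"rx":0,"ry":0,"rz":0,"claw":0.8}
    - {"x":0,"y":-0.14,"z":-0.3,"rx":0,"ry":0,"rz":0,"claw":0.8}
    - {"x":0,"y":-0.22,"z":-0.3,"rx":0,"ry":0,"rz":0,"claw":0.8}
    - {"x":0,"y":-0.3,"z":-0.3,"rx":0,"ry":0,"rz":0,"claw":0.8}
    - {"x":0,"y":-0.38,"z":-0.3,"rx":0,"ry":0,"rz":0,"claw":0.8}
    - {"x":0,"y":-0.42,"z":-0.3,"rx":0,"ry":0,"rz":0,"claw":0.8}
    - {"x":0,"y":-0.42,"z":-0.3,"rx":0,"ry":0,"rz":0,"claw":0.8}

```text
time_s: 16.42
eef_pos: [432.4, 173.3, 255.1]
eef_rot: [-0.001, 0.98, 0.199, 0.001]
force: [1.0, -0.7, 0.4]
finger_gap: 79.5
```

Run:
```python
from h import *
from cell import capture,ctrl
C={}
a=np.radians(22.8);u=np.array([np.cos(a),np.sin(a)]);v=np.array([-u[1],u[0]])
for n in("scene","top"):
    c=C[n]=capture(n);q=rim(c,(514,-23),102,125);q=q[q[:,2]>np.percentile(q[:,2],95)-9]
    o=q[:,:2].mean(0);A=np.c_[(q[:,:2]-o)@u,(q[:,:2]-o)@v,np.ones(len(q))];k,*_=np.linalg.lstsq(A,q[:,2],rcond=None);print(n,"slopes deg",np.degrees(k[:2]).round(2))
    c0=dict(np.load(n+"0.npz"));rim(c0,(514,-23),80,100)
    pu=cloud(c);print("diff pixels z>8mm vs start near stamp/labels/marker handled visually")
print(ctrl.state()["time_s"],ctrl.state()["force"])
cv2.imwrite("pics/s6.png",np.vstack([cv2.resize(C["scene"]["frame"][110:310,200:440],None,fx=2.4,fy=1.5+.2),cv2.resize(C["top"]["frame"][120:290,200:440],None,fx=2.4,fy=1.4)])[:,:,::-1])
```

```text
rim 361 [514.3 -24.7] [155.6  62.1] 22.5 z95 113.9
scene slopes deg [-0.01  0.18]
rim 365 [515.  -24.4] [153.9  62.1] 23.1 z95 92.2
diff pixels z>8mm vs start near stamp/labels/marker handled visually
rim 284 [512.7 -22.2] [153.4  60.1] 22.9 z95 116.1
top slopes deg [-0.16 -0.38]
rim 283 [512.3 -22.2] [153.   60.3] 22.5 z95 94.6
diff pixels z>8mm vs start near stamp/labels/marker handled visually
16.5167 [-1.19480146  0.55451752  0.18679618]
```

View pics/s6.png

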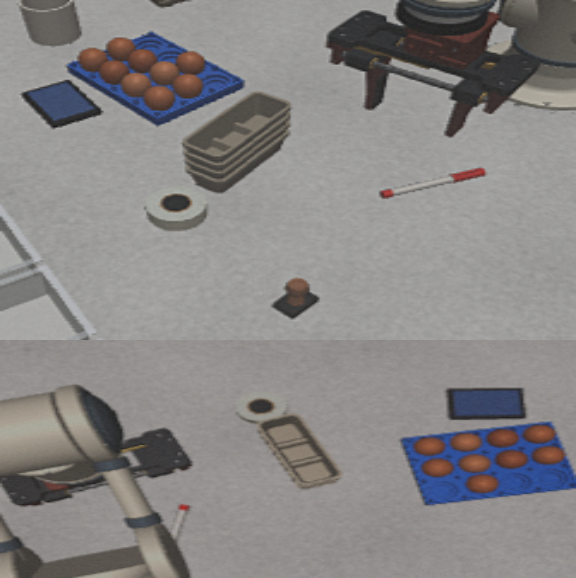

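The picture shows four nested, level punnets at (238,140) and the egg seated in the free row, at (191,62) in the scene half and (482,484) in the top half. The labels, marker, stamp and ink pad are in place. The new rim sits 21.5–21.7 mm above the old one; home is 21.6 mm.

```bash
python3 -c "
from cell import ctrl
print(ctrl.hand_in())"
```

```text
the job is handed in; nothing more can be done
None
```

The job is handed in at about 16.5 s of the 54 s allowed. I set the egg pointed end down in the third free hollow of the tray, then nested the empty punnet in the top of the stack.

- **Egg:** the last reading before I released it was 4.6 N of contact. In the images it stands upright, level with its neighbours.
- **Punnet:** I lowered it in small steps to a peak reading of 7.5 N, well under the 30 N that jams it. Its rim ended 21.7 mm (scene camera) and 21.5 mm (top camera) above the old one, against 21.6 mm for home. It is level within about 0.4° and aligned with the stack within about 0.6°. I did not test whether it pulls out again.
- **Stack:** it stayed within about 1 mm of where it was.
- **Other objects:** the labels, marker, stamp, ink pad and mug look unmoved. I checked these only by eye, and the hand-gel bottle was outside the last picture.
- **Disagreements:** the two cameras differed by 2–3 mm in absolute position, so I used their mean and compared the held punnet with the stack in the same frame. I also read unexplained upward forces of about 4 N and 6 N, with 1–2.5 mm of deflection, while closing on the egg and the punnet. Both disappeared on lifting.

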